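# Deburr the bore of the filler ferrule

### The arm

A 6-joint arm with a two-finger parallel gripper is mounted at the origin on a cart in front of the work surface, level with it; the furniture and walls round the work are solid. World frame = base frame: x ahead of the robot, y to its left, z up, the work surface at z = 0. Lengths are in m, angles in rad, forces in N, time in s.
With the tool pointing down it reaches from about 0.3 to 1 m from the base axis. Payload 5.1 kg.
Tool frame: the origin (TCP) lies between the finger pads; the fingertips stand manip.tips_ahead ahead of it and the grasp point (between the pads) lies 3 mm ahead of it (manip.tips_ahead is the distance from the TCP to the fingertips, in m); x points along the fingers, z is the direction in which the jaws open and shut, and the axes are right-handed (so a half turn about x gives the same grasp; the last joint's range is limited). The gripper opens to 95 mm and grips with 3 to 60 N. Pads are 20 mm wide; open, the fingers measure 119 mm over their backs; the gripper's body (75 mm by 180 mm) begins 59 mm behind the grasp point.
Start: joints at [-1.411, 0.124, 1.65, -0, 1.367, -0.083], TCP at [0.156, -0.631, 0.237] pointing down, gripper open.
Joint ranges: [-2.61, 2.61], [-1.02, 2.33], [0.03, 2.71], [-1.35, 4.49], [0.32, 2.68], [-2.91, 2.91]. Speed limits (rad/s): [2.57, 2.57, 3.14, 3.14, 3.14, 3.14].

### API

Orientations are given as a rotation vector (axis times angle).
In Python, from cell import manip gives the robot as it stands.
- The arm moves only by the shell command python3 -m jog 'ROWS' [FORCE]. ROWS is JSON, a list of rows, each an object of numbers: "gripper": the opening, from 0 (shut) to 1 (fully open); "tx", "ty", "tz": the shift along the world's x, y, z in cm; "yaw": the turn about the world's z in degrees. A call has 1 to 20 rows; each row shifts and turns the commanded pose from where the row before left it; what a row does not reach is not made up. A row lasts 1/10 s, in which the tool goes at most 50 mm and 8.59 degrees, less where a joint would pass 70% of its speed; a pose out of reach is approached as far as the arm can. A call is refused whole if a number of a shift passes 5 or a number of a turn 8.59, either way. A call with a gripper value outside its range is refused whole. The fingers move at their own pace and stop on an object; FORCE is the grip in N (left out, the last holds). Time passes only in rows, so rows that do not move let the fingers close. It gives the time, the measured TCP pose, the force and the opening at its end, in the units of the state.
- manip.observe(): the state, without advancing time (a new reading comes with each control period).
- manip.grab_frame(name): name is "scene" or "top"; returns (picture, depth): 420x560x3 uint8, red, green, blue; 420x560 float32, m along the optical axis (not along the pixel's ray), 0 where there is no reading.
- manip.get_calibration(name): a dict with "mtx" (3x3 intrinsics, pixels), "position" and "orientation" of the camera in the world. Camera axes: x right, y down, z forward; pixel columns grow to the right and rows downward; lengths in m; the calibration is good to about 2 mm. A picture is of the moment at which its call begins. get_calibration takes no time and is no camera call.
- manip.close_job(): hands the job in, once; it reports no verdict.
The state is a dict: "clock": time; "joints": joint angles; "dq": joint speeds; "tau": joint torques, N m; "tcp_pos": TCP position; "orientation": TCP orientation; "force": force on the tool from outside, world axes, zero at the start; "ft_torque": the same for the moment, N m; "width": finger opening in m.
Only numpy, scipy, OpenCV 4.12 (cv2) and the standard library are available. Lean on these libraries where they do the work, as an engineer would, in place of code of your own. Each camera call takes 0.05 s, during which the arm holds its last target. There are 200 camera calls.

### The job

Take the deburring tool from its stand and run its tapered blade once right round the inside edge of the flanged steel ferrule in the clamp, anticlockwise seen from above, from the clamp's knob side all the way back to it, bearing lightly and steadily on the edge and never hard. Then put the tool back upright in its stand, fully down, and leave the other things alone.

Things in the scene. Friction and masses are not known exactly. Their poses are not given: they have to be found in the camera images.
- tool: hand deburring tool, 0.1 kg, 148 mm long, round, standing upright in its stand. Origin = centre of its lower end, z up along it. From there up: dark steel tapered blade to 14 mm, thin 7 mm shaft to 65 mm, aluminium collar 30 mm across, 65 to 70 mm, black handle 24 mm across, 70 to 148 mm: grip it there, upright. Pose not reported while held.
- tool_tip (a point): centre of the tool's lower end (the tool's origin), the tip of the tapered blade: 8 mm across at the tip, widening evenly to 16 mm at 14 mm up
- stand: fixed grey plastic block 64 x 64 mm, 76 mm high, on a 92 mm square foot, with an upright hole 23 mm across in the middle (3 mm chamfer at the mouth). The tool hangs in it by its collar, which rests on the block's top, tip 11 mm above the worktop. Origin = centre of the underside on the worktop.
- clamp: fixed grey pipe clamp: plate 150 x 130 mm, round collar 120 mm across, 42 mm high, black knob 26 mm across at its -x side (the knob side). Origin = centre of its underside on the worktop, z up; yaw varies. In its rubber bed stands the steel ferrule: a tube with a round flange on top, 96 mm across, 10 mm thick, whose top face, the rim, is 80 mm above the worktop.
- rim_mid (a point): point over the clamp's centre at rim height (80 mm), axes as the clamp's; fixed. The ferrule's bore is slightly oval, 66 x 58 mm, and its centre lies 5 mm off this point; the directions of offset and oval differ each time and are not measured: follow the edge by feel. The rubber yields sideways about 1 mm per 3 N (at most 7 mm) and springs back; it does not yield downward.
- clamp_a (a point): the same fixed point, axes turned +22.5 degrees about z (its x and y axes bound eighths of the circle). To work, lower the upright taper near this point until its tip is about 8 mm (2 to 16 mm) below the rim, then move it outward onto the edge. Good contact is 3 to 10 N; 2 to 12 N counts; over 20 N scores the edge and spoils the part.
- clamp_b (a point): the same fixed point, axes turned +67.5 degrees about z (bounds of the other eighths). Contact must last 0.5 s unbroken in each eighth, in turn; the first and the last are both the one centred on the knob side. About 12 to 15 s is a fair pace for the pass.
- olive_tin: bystander: small food tin, 76 mm across, 58 mm high; origin under its centre
- spice_a: bystander: spice jar with a yellow cap, 42 mm across, 96 mm high; origin under its centre
- tape_roll: bystander: roll of tape lying flat, 103 mm across, 25 mm high; origin under its centre
There are look-alikes about, which are no part of the job. What is shaped like the stand but turquoise is not meant.

How it is judged:
On the way, in this order (a step that is already met when the one before it is completed fails the run):
1. the taper bears on the bore's edge on the knob side, with 2 to 12 N for 0.5 s without a break, its tip 2 to 16 mm below the rim (x of tool_tip in the frame of clamp_b below 0 m and y of tool_tip in the frame of clamp_a above 0 m and contact force between tool and clamp between 2 and 12 N and z of tool_tip in the frame of clamp between 0.064 and 0.078 m and horizontal distance between tool_tip and clamp below 0.041 m and angle between tool_tip's own z axis and vertical below 0.26 rad), for 0.5 s.
2. the taper bears on the edge 45 degrees anticlockwise of the knob side, with 2 to 12 N for 0.5 s without a break, its tip 2 to 16 mm below the rim (y of tool_tip in the frame of clamp_a below 0 m and y of tool_tip in the frame of clamp_b above 0 m and contact force between tool and clamp between 2 and 12 N and z of tool_tip in the frame of clamp between 0.064 and 0.078 m and horizontal distance between tool_tip and clamp below 0.041 m and angle between tool_tip's own z axis and vertical below 0.26 rad), for 0.5 s.
3. the taper bears on the edge 90 degrees anticlockwise of the knob side, with 2 to 12 N for 0.5 s without a break, its tip 2 to 16 mm below the rim (y of tool_tip in the frame of clamp_b below 0 m and x of tool_tip in the frame of clamp_a below 0 m and contact force between tool and clamp between 2 and 12 N and z of tool_tip in the frame of clamp between 0.064 and 0.078 m and horizontal distance between tool_tip and clamp below 0.041 m and angle between tool_tip's own z axis and vertical below 0.26 rad), for 0.5 s.
4. the taper bears on the edge 135 degrees anticlockwise of the knob side, with 2 to 12 N for 0.5 s without a break, its tip 2 to 16 mm below the rim (x of tool_tip in the frame of clamp_a above 0 m and x of tool_tip in the frame of clamp_b below 0 m and contact force between tool and clamp between 2 and 12 N and z of tool_tip in the frame of clamp between 0.064 and 0.078 m and horizontal distance between tool_tip and clamp below 0.041 m and angle between tool_tip's own z axis and vertical below 0.26 rad), for 0.5 s.
5. the taper bears on the edge 180 degrees anticlockwise of the knob side, with 2 to 12 N for 0.5 s without a break, its tip 2 to 16 mm below the rim (x of tool_tip in the frame of clamp_b above 0 m and y of tool_tip in the frame of clamp_a below 0 m and contact force between tool and clamp between 2 and 12 N and z of tool_tip in the frame of clamp between 0.064 and 0.078 m and horizontal distance between tool_tip and clamp below 0.041 m and angle between tool_tip's own z axis and vertical below 0.26 rad), for 0.5 s.
6. the taper bears on the edge 225 degrees anticlockwise of the knob side, with 2 to 12 N for 0.5 s without a break, its tip 2 to 16 mm below the rim (y of tool_tip in the frame of clamp_a above 0 m and y of tool_tip in the frame of clamp_b below 0 m and contact force between tool and clamp between 2 and 12 N and z of tool_tip in the frame of clamp between 0.064 and 0.078 m and horizontal distance between tool_tip and clamp below 0.041 m and angle between tool_tip's own z axis and vertical below 0.26 rad), for 0.5 s.
7. the taper bears on the edge 270 degrees anticlockwise of the knob side, with 2 to 12 N for 0.5 s without a break, its tip 2 to 16 mm below the rim (y of tool_tip in the frame of clamp_b above 0 m and x of tool_tip in the frame of clamp_a above 0 m and contact force between tool and clamp between 2 and 12 N and z of tool_tip in the frame of clamp between 0.064 and 0.078 m and horizontal distance between tool_tip and clamp below 0.041 m and angle between tool_tip's own z axis and vertical below 0.26 rad), for 0.5 s.
8. the taper bears on the edge 315 degrees anticlockwise of the knob side, with 2 to 12 N for 0.5 s without a break, its tip 2 to 16 mm below the rim (x of tool_tip in the frame of clamp_a below 0 m and x of tool_tip in the frame of clamp_b above 0 m and contact force between tool and clamp between 2 and 12 N and z of tool_tip in the frame of clamp between 0.064 and 0.078 m and horizontal distance between tool_tip and clamp below 0.041 m and angle between tool_tip's own z axis and vertical below 0.26 rad), for 0.5 s.
9. the pass closes: the taper bears on the edge on the knob side again, with 2 to 12 N for 0.5 s without a break, its tip 2 to 16 mm below the rim (all of step 1), for 0.5 s.
At the end, for the whole second after the job is handed in: the tool hangs upright (within 0.1 rad) in the stand's hole, tip within 12 mm of its axis, collar down on the block (within 4 mm), at rest and released (horizontal distance between tool_tip and stand below 0.012 m and z of tool_tip in the frame of stand between 0.007 and 0.015 m and angle between tool_tip's own z axis and vertical below 0.1 rad and linear speed of tool below 0.02 m/s); the robot touches nothing.
It fails at once if the tool presses the ferrule or clamp with more than 20 N (contact force between tool and clamp above 20 N).
It fails at once if the gripper or arm pushes the ferrule or clamp (contact force between any of the fingers, the arm and clamp above 3 N).
It fails at once if a bystander is moved by more than 30 mm (distance of any of olive_tin, spice_a, tape_roll from where it was at the start of the episode above 0.03 m).
It also fails if it takes over 72 s, if anything falls off the work surface, if the arm or the gripper's body presses on something with over 40 N, if the wrist force passes 120 N, or if a joint passes its speed limit or range.

## Working session

There is one attempt and no reset: what is moved stays moved. The work goes in short steps, Python scripts to look and compute and a shell command to move; the robot and the scene stay as the last step left them, time stands still between calls to the robot, and variables do not carry over. Pictures are saved under pics/ and viewed, about 8 in all and at most 12, crops included, and the job is handed in when it is done.

```bash
mkdir -p pics; ls; python3 - <<'E'
from cell import manip
import cv2,numpy as np
for n in("scene","top"):
    p,d=manip.grab_frame(n); cv2.imwrite(f"pics/{n}0.png",p[:,:,::-1]); np.save(n+"_d.npy",d);np.save(n+"_p.npy",p)
    c=manip.get_calibration(n); print(n,c)
print(manip.observe(),manip.tips_ahead)
E
```

```text
pics
scene {'mtx': array([[545.50994255,   0.        , 279.44652322],
       [  0.        , 545.50994255, 213.84006207],
       [  0.        ,   0.        ,   1.        ]]), 'position': array([-0.14400815,  0.62047061,  1.26161822]), 'orientation': array([-1.00917054,  2.54951663, -0.90950932])}
top {'mtx': array([[450.21545109,   0.        , 277.38184368],
       [  0.        , 450.21545109, 215.83931064],
       [  0.        ,   0.        ,   1.        ]]), 'position': array([ 0.39629652, -0.06359935,  1.32558518]), 'orientation': array([-2.18726516,  2.16508906, -0.14595428])}
{'clock': 0.1, 'joints': array([-1.41056801e+00,  1.24472310e-01,  1.65155093e+00, -1.35947725e-05,
        1.36755013e+00, -8.26141063e-02]), 'dq': array([-0.00092489, -0.00081783, -0.00331891,  0.00190472, -0.00034707,
       -0.00184807]), 'tau': array([ 4.90649054e-04, -4.18880796e+01, -3.61097503e+01,  7.76923844e-02,
        4.62027616e-02, -6.62019465e-05]), 'tcp_pos': array([ 0.15617035, -0.63038281,  0.235481  ]), 'orientation': array([ 1.02979855,  1.3158417 , -1.0275694 ]), 'force': array([-0.28103157,  0.3719183 , -0.57604613]), 'ft_torque': array([0.07099881, 0.00986507, 0.04372939]), 'width': 0.09494113780626588} 0.022
```

View pics/scene0.png

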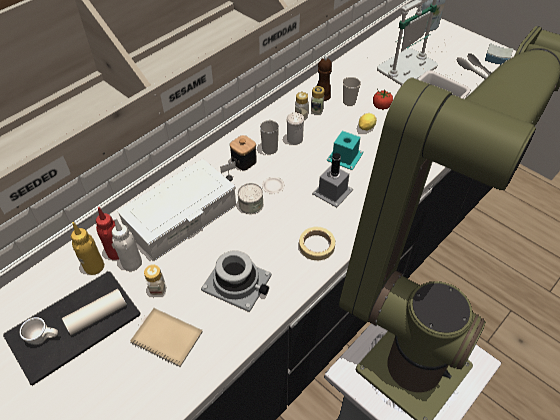

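View pics/top0.png

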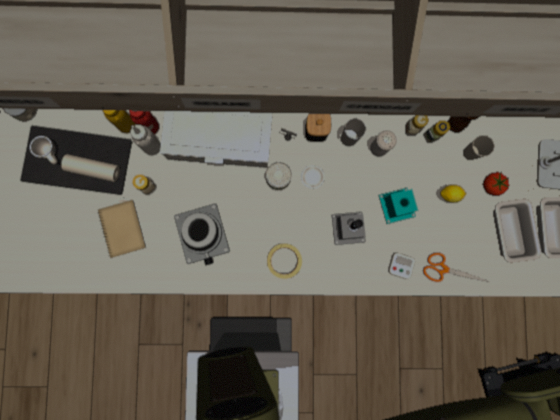

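The scene view shows the tool in the grey stand at (335,180) and the clamp at (237,278) with its knob at (264,289). In the top view the stand is at (349,228), the clamp at (200,231) and its knob at (208,261). The turquoise look-alike is at (399,205).

```bash
cat > h.py <<'E'
from cell import manip
import numpy as np,cv2
from scipy.spatial.transform import Rotation as R
def cloud(n,d):
    c=manip.get_calibration(n);K=c['mtx'];v,u=np.mgrid[:420,:560]
    P=np.stack([(u-K[0,2])*d/K[0,0],(v-K[1,2])*d/K[1,1],d],-1)
    return P@R.from_rotvec(c['orientation']).as_matrix().T+c['position']
def circ(p):
    A=np.c_[2*p,np.ones(len(p))];s=np.linalg.lstsq(A,(p**2).sum(1),rcond=None)[0]
    return s[:2],np.sqrt(s[2]+s[:2]@s[:2])
E
python3 - <<'E'
from h import *
for n,cs in (("top",[(200,231,'clamp',45),(349,228,'stand',26)]),("scene",[(237,278,'clamp',45),(335,185,'stand',32)])):
    d=np.load(n+"_d.npy");p=np.load(n+"_p.npy").astype(int);W=cloud(n,d)
    for u,v,nm,r in cs:
        w=W[v-r:v+r,u-r:u+r].reshape(-1,3);c=p[v-r:v+r,u-r:u+r].reshape(-1,3)
        h=np.histogram(w[:,2],np.arange(-.02,.2,.01));print(n,nm,h[0])
        def rect(m):
            q=w[m,:2].astype(np.float32);print('  rect',cv2.minAreaRect(q),'n',m.sum(),'mean z',w[m,2].mean())
        z=w[:,2]
        if nm=='clamp':
            m=(z>.074)&(z<.088);q=w[m,:2]
            hull=cv2.convexHull(q.astype(np.float32))[:,0];print('  flange',circ(hull))
            m=(z>.004)&(z<.02);rect(m)
            m=(z>.03)&(z<.05);print('  collar hull',circ(cv2.convexHull(w[m,:2].astype(np.float32))[:,0]))
            m=(c.max(1)<45)&(z>.012);
            g=m&(np.hypot(*(w[:,:2]-q.mean(0)).T)>.06);print('  knob',w[g].mean(0),g.sum(),np.ptp(w[g],axis=0))
        else:
            m=(z>.070)&(z<.082);rect(m)
            m=(z>.003)&(z<.02);rect(m)
            m=(z>.1)&(z<.17);print('  tool',w[m].mean(0),w[m].min(0),w[m].max(0),m.sum())
            m=(z>.143)&(z<.17);print('  tooltop',w[m].mean(0),m.sum())
E
```

```text
top clamp [   0 3060 2892  627   36  154  694   26   14  326  246    0    0    0
    0    0    0    0    0    0    0]
  flange (array([0.49398972, 0.12503855]), np.float64(0.047353054977722485))
  rect ((0.4974510073661804, 0.1337651163339615), (0.26204973459243774, 0.26226094365119934), 0.7686084508895874) n 1201 mean z 0.009888513313207297
  collar hull (array([0.47353003, 0.12210741]), np.float64(0.06824938841380786))
  knob [0.40892283 0.09655254 0.06896193] 41 [0.02236802 0.17418601 1.2943679 ]
top stand [   1 1044 1009   30   13   18   16   19   16  391   29   12    4    2
   12    7    3   52   15    0    0]
  rect ((0.5094518661499023, -0.30429038405418396), (0.06417360156774521, 0.06577553600072861), 5.7822418212890625) n 407 mean z 0.07570870195496081
  rect ((0.510439395904541, -0.3054288625717163), (0.1515718698501587, 0.1521894782781601), 0.43646568059921265) n 465 mean z 0.006016152002811725
  tool [ 0.50825173 -0.30110676  0.14820774] [ 0.49782433 -0.31573581  0.10246771] [ 0.51974125 -0.2926527   0.16399256] 95
  tooltop [ 0.50891122 -0.30303757  0.15696902] 70
scene 
[... 391 characters left out ...]
oat64(0.06544520686066711))
  knob [0.37793676 0.14416446 0.11054318] 95 [0.62502951 0.52816814 1.24719472]
scene stand [   0 1133 1817  148  102   93   93   67   68  252   57   16   23   18
   19   20   21   38   15    0    0]
  rect ((0.5089060068130493, -0.3043406307697296), (0.06600712984800339, 0.06892787665128708), 5.147219181060791) n 289 mean z 0.0763684761467263
  rect ((0.5233753323554993, -0.33739393949508667), (0.20484749972820282, 0.27319589257240295), 41.680580139160156) n 1005 mean z 0.006522834298595632
  tool [ 0.50647423 -0.29978237  0.13593416] [ 0.49545779 -0.31451789  0.10084022] [ 0.52172646 -0.28889437  0.16585039] 154
  tooltop [ 0.50726453 -0.30144046  0.15538094] 66
```

```bash
python3 - <<'E'
from h import *
print(R.from_rotvec(manip.observe()['orientation']).as_matrix().round(3))
C=np.array([.494,.1255])
for n in("top","scene"):
    d=np.load(n+"_d.npy");p=np.load(n+"_p.npy").astype(int);W=cloud(n,d)
    w=W.reshape(-1,3);c=p.reshape(-1,3);r=np.hypot(*(w[:,:2]-C).T);z=w[:,2]
    m=(r<.11)&(c.mean(1)<(140 if n=="top" else 175))&(z>.003)&(z<.022);print(n,'plate',cv2.minAreaRect(w[m,:2].astype(np.float32)),m.sum())
    m=(r<.075)&(r>.048)&(z>.034)&(z<.05);q=w[m,:2];print(' collar',circ(cv2.convexHull(q.astype(np.float32))[:,0]),m.sum())
    m=(r<.13)&(r>.062)&(c.max(1)<60)&(z<.08)&(z>-.01);print(' knob',w[m].mean(0),m.sum())
    M=((W[...,2]>.072)&(W[...,2]<.088)&(np.hypot(*(np.moveaxis(W[...,:2]-C,-1,0)))<.056)).astype(np.uint8)
    # ring: pixel contours -> rim plane z=.08
    cal=manip.get_calibration(n);K=cal['mtx'];Rm=R.from_rotvec(cal['orientation']).as_matrix()
    cs,_=cv2.findContours(M,cv2.RETR_CCOMP,cv2.CHAIN_APPROX_NONE)
    for k in sorted(cs,key=len)[-2:]:
        k=k[:,0].astype(float);ray=np.c_[(k-K[:2,2])/K[0,0],np.ones(len(k))]@Rm.T
        P=cal['position']+ray*((.08-cal['position'][2])/ray[:,2])[:,None]
        print(' ring',len(k),cv2.fitEllipse((P[:,:2]*1000).astype(np.float32)))
    u0,v0=((200,231),(237,278))[n=="scene"]
    im=p[v0-50:v0+50,u0-60:u0+60,::-1].astype(np.uint8);cv2.imwrite(f"pics/c_{n}.png",cv2.resize(im,None,fx=5,fy=5,interpolation=2))
E
cd pics; python3 -c "
import cv2,numpy as np;cv2.imwrite('cc.png',cv2.resize(np.hstack([cv2.imread('c_top.png'),cv2.imread('c_scene.png')]),(800,333)))"
```

```text
[[-0.     0.971  0.24 ]
 [ 0.002  0.24  -0.971]
 [-1.     0.    -0.002]]
top plate ((0.4800916910171509, 0.12438449263572693), (0.1751984804868698, 0.13804775476455688), 16.694272994995117) 893
 collar (array([0.4882918, 0.1262202]), np.float64(0.059651700444792344)) 396
 knob [0.40904606 0.10101816 0.03741573] 51
 ring 65 ((493.9185791015625, 124.75617980957031), (58.84665298461914, 68.06379699707031), 72.54020690917969)
 ring 96 ((493.92138671875, 124.96428680419922), (93.24067687988281, 93.64828491210938), 164.15890502929688)
scene plate ((0.4799227714538574, 0.12547530233860016), (0.16793109476566315, 0.1296994835138321), 17.941688537597656) 777
 collar (array([0.48677816, 0.12657135]), np.float64(0.060183933038726926)) 426
 knob [0.42841371 0.13178413 0.0290882 ] 182
 ring 61 ((492.80029296875, 125.93107604980469), (58.152774810791016, 64.03404235839844), 85.60997009277344)
 ring 95 ((493.42724609375, 125.4122085571289), (93.27369689941406, 95.84593200683594), 58.08182907104492)
```

View pics/cc.png

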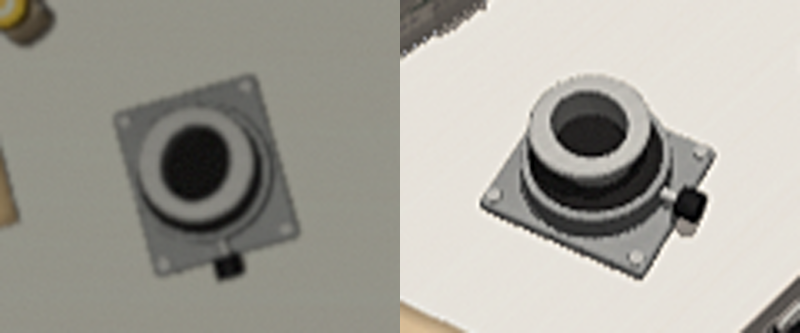

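```bash
python3 -m jog '[{"tx":3.5,"ty":3.3},{"tx":3.5,"ty":3.3},{"tx":3.5,"ty":3.3},{"tx":3.5,"ty":3.3},{"tx":3.5,"ty":3.3},{"tx":3.5,"ty":3.3},{"tx":3.5,"ty":3.3},{"tx":3.5,"ty":3.3},{"tx":3.5,"ty":3.3},{"tx":3.5,"ty":3.1},{"tx":0.2},{}]'
```

```text
$[0]: bad value
```

The crop shows the flange (left picture, about (197,163)) shifted forward of the clamp's collar. The knob is at (229,265). The flange outline sits concentric with the bore, about 5 mm in +x off the collar centre. The clamp's yaw is about 17°. The jog call was refused, so I'll retry with all the keys given.

```bash
python3 -m jog '[{"gripper":1,"tx":3.5,"ty":3.3,"tz":0,"yaw":0}]'; python3 -m jog '[{"tx":3.5,"ty":3.3,"tz":0,"yaw":0},{"gripper":1,"tx":3.5,"ty":3.3}]'
```

```text
clock: 0.2
tcp_pos: [0.1887, -0.5996, 0.2356]
orientation: [1.032, 1.313, -1.033]
force: [0.9, -0.4, 0.6]
width: 0.0949$[0]: bad value
```

```bash
python3 -m jog '[{"gripper":1,"tx":3.5,"ty":3.3},{"gripper":1,"tx":3.5,"ty":3.3},{"gripper":1,"tx":3.5,"ty":3.3},{"gripper":1,"tx":3.5,"ty":3.3},{"gripper":1,"tx":3.5,"ty":3.3},{"gripper":1,"tx":3.5,"ty":3.3},{"gripper":1,"tx":3.5,"ty":3.3},{"gripper":1,"tx":3.5,"ty":3.3},{"gripper":1,"tx":3.7,"ty":3.2},{"gripper":1}]' || python3 -m jog '[{"gripper":1,"tx":3.5,"ty":3.3,"tz":0,"yaw":0},{"gripper":1,"tx":3.5,"ty":3.3,"tz":0,"yaw":0},{"gripper":1,"tx":3.5,"ty":3.3,"tz":0,"yaw":0},{"gripper":1,"tx":3.5,"ty":3.3,"tz":0,"yaw":0},{"gripper":1,"tx":3.5,"ty":3.3,"tz":0,"yaw":0},{"gripper":1,"tx":3.5,"ty":3.3,"tz":0,"yaw":0},{"gripper":1,"tx":3.5,"ty":3.3,"tz":0,"yaw":0},{"gripper":1,"tx":3.5,"ty":3.3,"tz":0,"yaw":0},{"gripper":1,"tx":3.7,"ty":3.2,"tz":0,"yaw":0},{"gripper":1,"tx":0,"ty":0,"tz":0,"yaw":0}]'
```

```text
clock: 1.2
tcp_pos: [0.5112, -0.298, 0.2361]
orientation: [1.025, 1.318, -1.022]
force: [-0.2, -0.6, -0.5]
width: 0.0951$[0]: bad value
```

```bash
python3 -m jog '[{"gripper":1,"tx":-0.2,"ty":-0.5,"tz":0,"yaw":0},{"gripper":1,"tx":0,"ty":0,"tz":-3,"yaw":0},{"gripper":1,"tx":0,"ty":0,"tz":-3,"yaw":0},{"gripper":1,"tx":0,"ty":0,"tz":-3,"yaw":0},{"gripper":1,"tx":0,"ty":0,"tz":-2.5,"yaw":0},{"gripper":1,"tx":0,"ty":0,"tz":0,"yaw":0},{"gripper":1,"tx":0,"ty":0,"tz":0,"yaw":0}]'
python3 - <<'E'
from h import *
p,d=manip.grab_frame("scene");cv2.imwrite("pics/g1.png",cv2.resize(p[130:240,270:410,::-1],None,fx=5,fy=5))
o=manip.observe();print(o['tcp_pos'],o['force'])
E
```

```text
clock: 1.9
tcp_pos: [0.5052, -0.308, 0.1216]
orientation: [1.03, 1.315, -1.03]
force: [0.4, -1.0, 0.5]
width: 0.0948
[ 0.50616971 -0.30836921  0.12301065] [0.0860328  0.15047667 0.68333736]
```

View pics/g1.png

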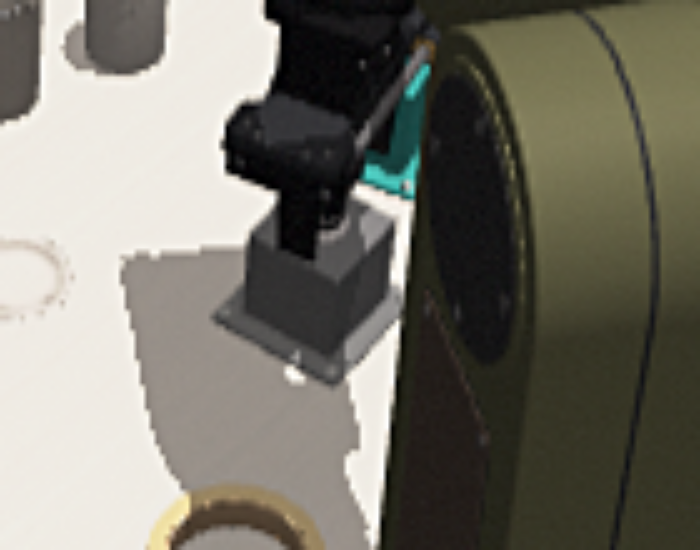

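The crop shows the fingers straddling the black handle above the grey stand, finger at (298,220) and collar at (335,228). I'll centre a little and close.

```bash
python3 -m jog '[{"gripper":1,"tx":0.3,"ty":0.4,"tz":0,"yaw":0},{"gripper":0,"tx":0,"ty":0,"tz":0,"yaw":0},{"gripper":0,"tx":0,"ty":0,"tz":0,"yaw":0},{"gripper":0,"tx":0,"ty":0,"tz":0,"yaw":0},{"gripper":0,"tx":0,"ty":0,"tz":0,"yaw":0},{"gripper":0,"tx":0,"ty":0,"tz":0,"yaw":0},{"gripper":0,"tx":0,"ty":0,"tz":0,"yaw":0},{"gripper":0,"tx":0,"ty":0,"tz":0,"yaw":0}]' 40
```

```text
clock: 2.75
tcp_pos: [0.5092, -0.3029, 0.1216]
orientation: [1.029, 1.314, -1.029]
force: [0.2, 0.1, 0.6]
width: 0.0446
```

```bash
python3 -m jog '[{"gripper":0,"tx":0,"ty":0,"tz":0,"yaw":0},{"gripper":0,"tx":0,"ty":0,"tz":0,"yaw":0},{"gripper":0,"tx":0,"ty":0,"tz":0,"yaw":0},{"gripper":0,"tx":0,"ty":0,"tz":0,"yaw":0},{"gripper":0,"tx":0,"ty":0,"tz":0,"yaw":0},{"gripper":0,"tx":0,"ty":0,"tz":0,"yaw":0}]'
python3 -c "
from cell import manip
o=manip.observe();print(o['tcp_pos'],o['force'],o['ft_torque'],o['width'])"
```

```text
clock: 3.35
tcp_pos: [0.5093, -0.303, 0.1217]
orientation: [1.028, 1.314, -1.029]
force: [0.3, -0.9, 0.5]
width: 0.0235
[ 0.50929412 -0.30302193  0.12171699] [ 0.29636636 -0.94419042  0.50444146] [-0.13003896 -0.01635006 -0.02452715] 0.023539546546179145
```

```bash
python3 -m jog '[{"gripper":0,"tx":0,"ty":0,"tz":0,"yaw":0},{"gripper":0,"tx":0,"ty":0,"tz":0,"yaw":0},{"gripper":0,"tx":0,"ty":0,"tz":2,"yaw":0},{"gripper":0,"tx":0,"ty":0,"tz":3,"yaw":0},{"gripper":0,"tx":0,"ty":0,"tz":3,"yaw":0},{"gripper":0,"tx":0,"ty":0,"tz":3,"yaw":0},{"gripper":0,"tx":0,"ty":2.8,"tz":0,"yaw":0},{"gripper":0,"tx":-0.1,"ty":4,"tz":0,"yaw":0},{"gripper":0,"tx":-0.1,"ty":4,"tz":0,"yaw":0},{"gripper":0,"tx":-0.2,"ty":4,"tz":0,"yaw":0},{"gripper":0,"tx":-0.2,"ty":4,"tz":0,"yaw":0},{"gripper":0,"tx":-0.2,"ty":4,"tz":0,"yaw":0},{"gripper":0,"tx":-0.2,"ty":4,"tz":0,"yaw":0},{"gripper":0,"tx":-0.2,"ty":4,"tz":0,"yaw":0},{"gripper":0,"tx":-0.2,"ty":4,"tz":0,"yaw":0},{"gripper":0,"tx":-0.1,"ty":4,"tz":0,"yaw":0},{"gripper":0,"tx":0,"ty":2,"tz":0,"yaw":0},{"gripper":0,"tx":0,"ty":2,"tz":0,"yaw":0},{"gripper":0,"tx":0,"ty":0,"tz":0,"yaw":0},{"gripper":0,"tx":0,"ty":0,"tz":0,"yaw":0}]' 60
python3 - <<'E'
from h import *
P=[]
for n,(u,v) in (("scene",(237,270)),("top",(200,225))):
    p,d=manip.grab_frame(n);np.save(n+"_d1.npy",d);np.save(n+"_p1.npy",p);P.append(cv2.resize(p[v-60:v+60,u-50:u+50,::-1],None,fx=4,fy=4))
    print(n,manip.observe()['tcp_pos'])
cv2.imwrite("pics/t1.png",np.hstack(P))
for n in("scene","top"):
    W=cloud(n,np.load(n+"_d1.npy")).reshape(-1,3);r=np.hypot(W[:,0]-.4935,W[:,1]-.1254)
    for a,b in((.115,.135),(.137,.170),(.173,.181),(.184,.2)):
        m=(r<.045)&(W[:,2]>a)&(W[:,2]<b);print(n,a,m.sum(),W[m].mean(0).round(4) if m.sum() else '',W[m,:2].min(0) if m.sum() else '',W[m,:2].max(0) if m.sum() else '')
E
```

```text
clock: 5.35
tcp_pos: [0.4938, 0.1251, 0.2312]
orientation: [1.027, 1.315, -1.029]
force: [-0.5, -0.3, -1.6]
width: 0.0228
scene [0.49398372 0.12463657 0.23127998]
top [0.49410665 0.12437499 0.23139835]
scene 0.115 13 [0.4933 0.1263 0.1318] [0.48709887 0.11611428] [0.50124822 0.13079571]
scene 0.137 26 [0.492  0.1268 0.1495] [0.48517115 0.12164653] [0.49713223 0.13156732]
scene 0.173 0   
scene 0.184 54 [0.4869 0.1295 0.192 ] [0.47982371 0.11120194] [0.50439123 0.14134273]
top 0.115 0   
top 0.137 0   
top 0.173 0   
top 0.184 0
```

View pics/t1.png

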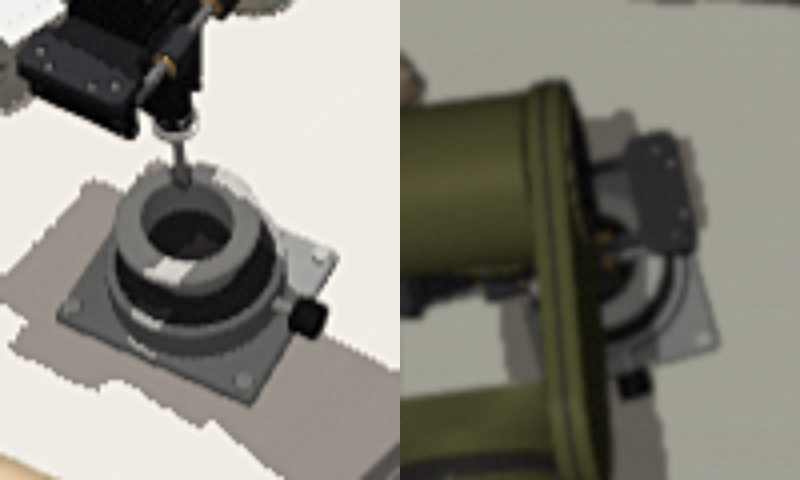

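```bash
python3 -m jog '[{"gripper":0,"tx":0,"ty":0,"tz":-1.5,"yaw":0},{"gripper":0,"tx":0,"ty":0,"tz":-1.5,"yaw":0},{"gripper":0,"tx":0,"ty":0,"tz":-1.2,"yaw":0},{"gripper":0,"tx":0,"ty":0,"tz":-0.7,"yaw":0},{"gripper":0,"tx":0,"ty":0,"tz":0,"yaw":0},{"gripper":0,"tx":0,"ty":0,"tz":0,"yaw":0}]'
cat > plan.py <<'E'
import numpy as np
C=np.array([.4886,.1260]);Y=17.3
def path(B,phi,off,t):  # t: world angle (deg) of bore normal; off: outward offset of tip centre from edge (mm, negative)
    a=np.radians(t-phi);A,b=33,29
    n=np.c_[np.cos(a),np.sin(a)];e=np.c_[A*A*n[:,0],b*b*n[:,1]]/np.sqrt((A*n[:,0])**2+(b*n[:,1])**2)[:,None]
    q=e+n*off;p=np.radians(phi);M=np.array([[np.cos(p),-np.sin(p)],[np.sin(p),np.cos(p)]])
    return B+q@M.T/1000
def ang(p): return (np.degrees(np.arctan2(*(p-C).T[::-1]))-180-Y)%360  # from knob, ccw
E
python3 - <<'E'
from plan import *
from cell import manip
for _ in range(1):
    o=manip.observe();print(o['tcp_pos'],o['force'],o['ft_torque'])
t=np.arange(190,560,15);P=path(np.array([.4934,.1253]),-12,-6.3,t)
for a,b,c in zip(t,P,ang(P)):print(a,b.round(4),c.round())
E
```

```text
clock: 6.05
tcp_pos: [0.4943, 0.125, 0.1825]
orientation: [1.028, 1.314, -1.029]
force: [0.3, 0.2, -1.0]
width: 0.0232
[0.49428037 0.12502762 0.18253479] [ 0.3402506   0.19705275 -0.97408623] [ 0.02519455 -0.01390287 -0.01104776]
190 [0.4672 0.1234] 350.0
205 [0.4689 0.118 ] 5.0
220 [0.4723 0.1127] 22.0
235 [0.4775 0.1079] 41.0
250 [0.4845 0.1043] 62.0
265 [0.4924 0.1025] 82.0
280 [0.5003 0.1029] 100.0
295 [0.5072 0.105 ] 114.0
310 [0.5125 0.1084] 126.0
325 [0.5164 0.1126] 137.0
340 [0.5188 0.1172] 146.0
355 [0.5199 0.1221] 156.0
370 [0.5196 0.1272] 165.0
385 [0.5179 0.1326] 175.0
400 [0.5145 0.1379] 187.0
415 [0.5093 0.1427] 202.0
430 [0.5023 0.1463] 219.0
445 [0.4944 0.1481] 238.0
460 [0.4865 0.1477] 258.0
475 [0.4796 0.1456] 277.0
490 [0.4743 0.1422] 294.0
505 [0.4704 0.138 ] 309.0
520 [0.468  0.1334] 323.0
535 [0.4669 0.1285] 336.0
550 [0.4672 0.1234] 350.0
```

```bash
python3 -m jog '[{"gripper":0,"tx":-0.8,"ty":-0.05,"tz":0,"yaw":0},{"gripper":0,"tx":-0.8,"ty":-0.05,"tz":0,"yaw":0},{"gripper":0,"tx":-0.8,"ty":-0.05,"tz":0,"yaw":0},{"gripper":0,"tx":-0.2,"ty":0,"tz":0,"yaw":0},{"gripper":0,"tx":0,"ty":0,"tz":0,"yaw":0}]'; python3 -m jog '[{"gripper":0,"tx":-0.1,"ty":0,"tz":0,"yaw":0},{"gripper":0,"tx":0,"ty":0,"tz":0,"yaw":0}]'
```

```text
clock: 6.55
tcp_pos: [0.468, 0.1236, 0.183]
orientation: [1.029, 1.314, -1.028]
force: [-0.5, -0.2, -1.4]
width: 0.0232
clock: 6.75
tcp_pos: [0.4675, 0.1236, 0.1829]
orientation: [1.029, 1.314, -1.028]
force: [0.6, 0.1, -0.3]
width: 0.023
```

```bash
python3 -m jog '[{"gripper":0,"tx":-0.1,"ty":0,"tz":0,"yaw":0},{"gripper":0,"tx":0,"ty":0,"tz":0,"yaw":0}]'; python3 -m jog '[{"gripper":0,"tx":-0.1,"ty":0,"tz":0,"yaw":0},{"gripper":0,"tx":0,"ty":0,"tz":0,"yaw":0}]'
```

```text
clock: 6.95
tcp_pos: [0.4667, 0.1236, 0.1829]
orientation: [1.029, 1.313, -1.028]
force: [2.0, 0.1, -1.8]
width: 0.0234
clock: 7.15
tcp_pos: [0.4659, 0.1236, 0.1829]
orientation: [1.029, 1.313, -1.027]
force: [2.8, -0.3, -1.2]
width: 0.0235
```

```bash
cat >> plan.py <<'E'
def go(t0,n,off,B=(.4934,.1253),phi=-12,step=3):
    # deltas from measured position onto the path, t0+step .. n rows
    from cell import manip
    o=manip.observe();x=o['tcp_pos'][:2]
    P=path(np.array(B),phi,off,t0+step*np.arange(0,n+1))
    f=o['force'];nn=np.radians(t0);print('normal F',-(f[0]*np.cos(nn)+f[1]*np.sin(nn)),'tang',-f[0]*np.sin(nn)+f[1]*np.cos(nn),'|F|',np.linalg.norm(f-[0,0,-1]))
    print('here',x,'should',P[0],'outward err mm',1000*((x-P[0])@[np.cos(nn),np.sin(nn)]))
    print('fix cm',((P[0]-x)*100).round(2));D=np.diff(P,axis=0)*100;print(D.round(2).tolist());print('end ang',ang(P[-1:]), 't',t0+n*step)
E
python3 -c "
from plan import *
go(190,10,-4.3)"
```

```text
normal F 2.720874295057861 tang 0.7391780334521032 |F| 2.826433408731199
here [0.46586618 0.12356586] should [0.46519884 0.12302127] outward err mm -0.7517679220750552
fix cm [-0.07 -0.05]
[[0.02, -0.12], [0.03, -0.12], [0.04, -0.12], [0.04, -0.12], [0.05, -0.12], [0.06, -0.12], [0.07, -0.12], [0.07, -0.12], [0.08, -0.11], [0.09, -0.11]]
end ang [21.92164386] t 220
```

```bash
python3 -m jog '[{"gripper":0,"tx":-0.07,"ty":-0.05,"tz":0,"yaw":0},{"gripper":0,"tx":0.02,"ty":-0.12,"tz":0,"yaw":0},{"gripper":0,"tx":0.03,"ty":-0.12,"tz":0,"yaw":0},{"gripper":0,"tx":0.04,"ty":-0.12,"tz":0,"yaw":0},{"gripper":0,"tx":0.04,"ty":-0.12,"tz":0,"yaw":0}]'
python3 -c "
from plan import *
go(202,6,-4.3)"
```

```text
clock: 7.65
tcp_pos: [0.4662, 0.1186, 0.1832]
orientation: [1.03, 1.314, -1.027]
force: [3.3, 3.2, 0.4]
width: 0.0233
normal F 4.243917503660672 tang -1.6884899866660006 |F| 4.786780745353618
here [0.46617713 0.11862795] should [0.46654514 0.1183489 ] outward err mm 0.2366770041373563
fix cm [ 0.04 -0.03]
[[0.05, -0.12], [0.06, -0.12], [0.07, -0.12], [0.07, -0.12], [0.08, -0.11], [0.09, -0.11]]
end ang [21.92164386] t 220
```

```bash
python3 -m jog '[{"gripper":0,"tx":0.05,"ty":-0.12,"tz":0,"yaw":0},{"gripper":0,"tx":0.06,"ty":-0.12,"tz":0,"yaw":0},{"gripper":0,"tx":0.07,"ty":-0.12,"tz":0,"yaw":0},{"gripper":0,"tx":0.07,"ty":-0.12,"tz":0,"yaw":0},{"gripper":0,"tx":0.08,"ty":-0.11,"tz":0,"yaw":0},{"gripper":0,"tx":0.09,"ty":-0.11,"tz":0,"yaw":0}]'
python3 -c "
from plan import *
go(220,8,-4.3)"
```

```text
clock: 8.25
tcp_pos: [0.4698, 0.1117, 0.1827]
orientation: [1.03, 1.316, -1.028]
force: [2.2, 4.7, 0.2]
width: 0.0233
normal F 4.7529492141515615 tang -2.1789077321188133 |F| 5.362578935516984
here [0.46980934 0.11173909] should [0.47074082 0.11142317] outward err mm 0.5104768388568157
fix cm [ 0.09 -0.03]
[[0.1, -0.11], [0.11, -0.11], [0.11, -0.1], [0.12, -0.1], [0.13, -0.1], [0.14, -0.09], [0.14, -0.08], [0.15, -0.08]]
end ang [53.09452514] t 244
```

```bash
python3 -m jog '[{"gripper":0,"tx":0.13,"ty":-0.11,"tz":0,"yaw":0},{"gripper":0,"tx":0.13,"ty":-0.11,"tz":0,"yaw":0},{"gripper":0,"tx":0.12,"ty":-0.1,"tz":0,"yaw":0},{"gripper":0,"tx":0.12,"ty":-0.1,"tz":0,"yaw":0},{"gripper":0,"tx":0.13,"ty":-0.1,"tz":0,"yaw":0},{"gripper":0,"tx":0.14,"ty":-0.09,"tz":0,"yaw":0},{"gripper":0,"tx":0.14,"ty":-0.08,"tz":0,"yaw":0},{"gripper":0,"tx":0.15,"ty":-0.08,"tz":0,"yaw":0}]'
python3 -c "
from plan import *
go(244,9,-4.3)"
```

```text
clock: 9.05
tcp_pos: [0.4804, 0.1035, 0.1824]
orientation: [1.028, 1.315, -1.029]
force: [0.3, 4.6, 0.7]
width: 0.0234
normal F 4.260831554937049 tang -1.7222299855906495 |F| 4.897104236711175
here [0.48036267 0.10346774] should [0.48067413 0.10374831] outward err mm 0.3887143203895846
fix cm [0.03 0.03]
[[0.15, -0.07], [0.16, -0.06], [0.16, -0.05], [0.17, -0.05], [0.17, -0.04], [0.17, -0.03], [0.17, -0.02], [0.17, -0.01], [0.17, -0.0]]
end ang [88.20284647] t 271
```

```bash
python3 -m jog '[{"gripper":0,"tx":0.15,"ty":-0.07,"tz":0,"yaw":0},{"gripper":0,"tx":0.16,"ty":-0.06,"tz":0,"yaw":0},{"gripper":0,"tx":0.16,"ty":-0.05,"tz":0,"yaw":0},{"gripper":0,"tx":0.17,"ty":-0.05,"tz":0,"yaw":0},{"gripper":0,"tx":0.17,"ty":-0.04,"tz":0,"yaw":0},{"gripper":0,"tx":0.17,"ty":-0.03,"tz":0,"yaw":0},{"gripper":0,"tx":0.17,"ty":-0.02,"tz":0,"yaw":0},{"gripper":0,"tx":0.17,"ty":-0.01,"tz":0,"yaw":0}]'
python3 -c "
from plan import *
go(268,8,-4.3)"
```

```text
clock: 9.85
tcp_pos: [0.4938, 0.1001, 0.1825]
orientation: [1.028, 1.314, -1.029]
force: [-0.9, 2.0, -0.8]
width: 0.0231
normal F 1.920601046187427 tang -0.967970107134581 |F| 2.1622800387165158
here [0.49379554 0.1000672 ] should [0.49398858 0.10043566] outward err mm 0.3749807464701942
fix cm [0.02 0.04]
[[0.17, -0.0], [0.17, 0.01], [0.17, 0.02], [0.16, 0.02], [0.16, 0.03], [0.15, 0.04], [0.15, 0.05], [0.14, 0.05]]
end ang [110.36914378] t 292
```

```bash
python3 -m jog '[{"gripper":0,"tx":0.15,"ty":-0.06,"tz":0,"yaw":0},{"gripper":0,"tx":0.15,"ty":-0.04,"tz":0,"yaw":0},{"gripper":0,"tx":0.15,"ty":0,"tz":0,"yaw":0},{"gripper":0,"tx":0.15,"ty":0.01,"tz":0,"yaw":0},{"gripper":0,"tx":0.15,"ty":0.02,"tz":0,"yaw":0}]'
python3 -c "
from plan import *
go(281,8,-3.5)"
```

```text
clock: 10.35
tcp_pos: [0.5012, 0.0996, 0.1825]
orientation: [1.028, 1.315, -1.029]
force: [-1.7, 2.6, 0.5]
width: 0.0233
normal F 2.8780617811972684 tang -1.182116139055449 |F| 3.4421442288177206
here [0.50122536 0.09960114] should [0.50134235 0.10020886] outward err mm 0.5742344198993714
fix cm [0.01 0.06]
[[0.16, 0.04], [0.16, 0.04], [0.15, 0.05], [0.14, 0.06], [0.14, 0.06], [0.13, 0.07], [0.12, 0.07], [0.12, 0.08]]
end ang [121.27862138] t 305
```

```bash
cat > fit.py <<'E'
import numpy as np,sys
from scipy.optimize import least_squares
def fit(D,k=2.6):
    D=np.array(D)
    def res(p):
        B=p[:2];t=np.radians(D[:,4] if 0 else 0)
        r=[]
        for x,y,fx,fy in D:
            # normal from model: find t so path point closest
            from plan import path
            tt=np.arange(0,360,.5);P=path(B,p[2]*10,-6.3,tt)*1000;q=np.array([x,y])*1000
            i=np.argmin(np.hypot(*(P-q).T));n=np.array([np.cos(np.radians(tt[i])),np.sin(np.radians(tt[i]))])
            d=(q-P[i])@n;r.append(d+(fx*n[0]+fy*n[1])/k+p[3])
        return np.r_[np.array(r)/.3,(p[:2]-[.4934,.1253])*1000/1.0,(p[2]+1.2)/1.0,p[3]/.5]
    s=least_squares(res,[.4934,.1253,-1.2,0],x_scale=[.001,.001,1,1],diff_step=1e-3)
    print(s.x,(res(s.x)[:len(D)]*.3).round(2));return s.x
D=[(.4675,.1236,0.5,0),(.4659,.1236,2.6,0),(.4662,.1186,3.3,3.2),(.4698,.1117,2.2,4.7),(.4804,.1035,.3,4.6),(.4938,.1001,-.9,2),(.5012,.0996,-1.7,2.6)]
if __name__=="__main__":fit(D)
E
python3 fit.py
```

```text
[ 0.49371922  0.1240913  -1.68392777 -0.39829652] [-0.59  0.2   0.42  0.27 -0.42 -0.12  0.37]
```

```bash
python3 -c "
from plan import *
go(281,9,-3.6,(.4937,.1241),-18)"
```

```text
normal F 2.8780617811972684 tang -1.182116139055449 |F| 3.4421442288177206
here [0.50122536 0.09960114] should [0.50217732 0.09886576] outward err mm -0.9035125544471804
fix cm [ 0.1  -0.07]
[[0.15, 0.03], [0.15, 0.04], [0.14, 0.05], [0.14, 0.05], [0.13, 0.06], [0.12, 0.06], [0.12, 0.07], [0.11, 0.07], [0.11, 0.08]]
end ang [121.83547943] t 308
```

```bash
python3 -m jog '[{"gripper":0,"tx":0.05,"ty":-0.06,"tz":0,"yaw":0},{"gripper":0,"tx":0.09,"ty":0,"tz":0,"yaw":0},{"gripper":0,"tx":0.09,"ty":0.02,"tz":0,"yaw":0},{"gripper":0,"tx":0.09,"ty":0.02,"tz":0,"yaw":0},{"gripper":0,"tx":0.1,"ty":0.03,"tz":0,"yaw":0},{"gripper":0,"tx":0.1,"ty":0.03,"tz":0,"yaw":0},{"gripper":0,"tx":0.1,"ty":0.03,"tz":0,"yaw":0}]'
python3 -c "
from plan import *
go(294,9,-3.6,(.4937,.1241),-18)
from cell import manip;print(ang(manip.observe()['tcp_pos'][None,:2]))"
```

```text
clock: 11.05
tcp_pos: [0.5069, 0.1004, 0.1824]
orientation: [1.028, 1.316, -1.03]
force: [-3.0, 3.4, -0.3]
width: 0.0236
normal F 4.321556826336286 tang -1.4073316555738071 |F| 4.601210122879699
here [0.50694256 0.10039828] should [0.50843688 0.10082684] outward err mm -0.21628806037316387
fix cm [0.15 0.04]
[[0.13, 0.06], [0.12, 0.07], [0.12, 0.07], [0.11, 0.08], [0.1, 0.08], [0.1, 0.08], [0.09, 0.09], [0.09, 0.09], [0.08, 0.09]]
end ang [130.86762305] t 321
[108.3200053]
```

```bash
python3 -m jog '[{"gripper":0,"tx":0.13,"ty":0.05,"tz":0,"yaw":0},{"gripper":0,"tx":0.13,"ty":0.06,"tz":0,"yaw":0},{"gripper":0,"tx":0.13,"ty":0.06,"tz":0,"yaw":0},{"gripper":0,"tx":0.12,"ty":0.07,"tz":0,"yaw":0},{"gripper":0,"tx":0.12,"ty":0.07,"tz":0,"yaw":0},{"gripper":0,"tx":0.11,"ty":0.08,"tz":0,"yaw":0},{"gripper":0,"tx":0.1,"ty":0.08,"tz":0,"yaw":0},{"gripper":0,"tx":0.1,"ty":0.08,"tz":0,"yaw":0}]'
python3 -c "
from plan import *
go(314,10,-3.6,(.4937,.1241),-18)
from cell import manip;print(ang(manip.observe()['tcp_pos'][None,:2]))"
```

```text
clock: 11.85
tcp_pos: [0.5158, 0.1054, 0.182]
orientation: [1.026, 1.317, -1.031]
force: [-4.2, 2.1, 0.1]
width: 0.0232
normal F 4.472077210025998 tang -1.5616761286520884 |F| 4.855403334918927
here [0.51575902 0.10536638] should [0.51583956 0.10577525] outward err mm 0.23816908688153474
fix cm [0.01 0.04]
[[0.09, 0.09], [0.08, 0.09], [0.07, 0.09], [0.07, 0.1], [0.06, 0.1], [0.06, 0.1], [0.05, 0.1], [0.05, 0.11], [0.04, 0.11], [0.03, 0.11]]
end ang [145.57666037] t 344
[125.47484113]
```

```bash
python3 -m jog '[{"gripper":0,"tx":0.09,"ty":0.1,"tz":0,"yaw":0},{"gripper":0,"tx":0.08,"ty":0.1,"tz":0,"yaw":0},{"gripper":0,"tx":0.07,"ty":0.1,"tz":0,"yaw":0},{"gripper":0,"tx":0.07,"ty":0.1,"tz":0,"yaw":0},{"gripper":0,"tx":0.06,"ty":0.1,"tz":0,"yaw":0},{"gripper":0,"tx":0.06,"ty":0.1,"tz":0,"yaw":0},{"gripper":0,"tx":0.05,"ty":0.1,"tz":0,"yaw":0},{"gripper":0,"tx":0.05,"ty":0.11,"tz":0,"yaw":0},{"gripper":0,"tx":0.04,"ty":0.11,"tz":0,"yaw":0}]'
python3 -c "
from plan import *
go(342,10,-3.6,(.4937,.1241),-18)
from cell import manip;print(ang(manip.observe()['tcp_pos'][None,:2]))"
```

```text
clock: 12.75
tcp_pos: [0.5223, 0.1144, 0.1824]
orientation: [1.026, 1.314, -1.03]
force: [-4.8, -0.4, 1.0]
width: 0.0233
normal F 4.4158182769295395 tang -1.826722557798639 |F| 5.173996085655095
here [0.52228626 0.11437754] should [0.52166106 0.1150149 ] outward err mm 0.7915546190711426
fix cm [-0.06  0.06]
[[0.03, 0.11], [0.03, 0.11], [0.02, 0.11], [0.02, 0.12], [0.01, 0.12], [0.0, 0.12], [-0.0, 0.12], [-0.01, 0.12], [-0.02, 0.12], [-0.02, 0.12]]
end ang [163.95524757] t 372
[143.66450615]
```

```bash
python3 -m jog '[{"gripper":0,"tx":0.03,"ty":0.12,"tz":0,"yaw":0},{"gripper":0,"tx":0.03,"ty":0.12,"tz":0,"yaw":0},{"gripper":0,"tx":0.02,"ty":0.12,"tz":0,"yaw":0},{"gripper":0,"tx":0.02,"ty":0.12,"tz":0,"yaw":0},{"gripper":0,"tx":0.01,"ty":0.13,"tz":0,"yaw":0},{"gripper":0,"tx":0,"ty":0.13,"tz":0,"yaw":0},{"gripper":0,"tx":0,"ty":0.13,"tz":0,"yaw":0},{"gripper":0,"tx":-0.01,"ty":0.13,"tz":0,"yaw":0},{"gripper":0,"tx":-0.02,"ty":0.13,"tz":0,"yaw":0}]'
python3 -c "
from plan import *
go(371,10,-3.6,(.4937,.1241),-18)
from cell import manip;print(ang(manip.observe()['tcp_pos'][None,:2]))"
```

```text
clock: 13.65
tcp_pos: [0.5236, 0.1262, 0.1827]
orientation: [1.028, 1.314, -1.028]
force: [-3.6, -3.4, 0.7]
width: 0.0234
normal F 4.228146825002284 tang -2.63065766145313 |F| 5.27593961066358
here [0.52359487 0.1261506 ] should [0.52230595 0.12632366] outward err mm 1.2322166066531222
fix cm [-0.13  0.02]
[[-0.03, 0.12], [-0.03, 0.13], [-0.04, 0.13], [-0.05, 0.13], [-0.06, 0.13], [-0.07, 0.13], [-0.07, 0.12], [-0.08, 0.12], [-0.09, 0.12], [-0.1, 0.12]]
end ang [187.57827449] t 401
[162.9465677]
```

```bash
python3 -m jog '[{"gripper":0,"tx":-0.04,"ty":0.13,"tz":0,"yaw":0},{"gripper":0,"tx":-0.05,"ty":0.13,"tz":0,"yaw":0},{"gripper":0,"tx":-0.05,"ty":0.13,"tz":0,"yaw":0},{"gripper":0,"tx":-0.06,"ty":0.13,"tz":0,"yaw":0},{"gripper":0,"tx":-0.07,"ty":0.13,"tz":0,"yaw":0},{"gripper":0,"tx":-0.08,"ty":0.13,"tz":0,"yaw":0},{"gripper":0,"tx":-0.08,"ty":0.12,"tz":0,"yaw":0},{"gripper":0,"tx":-0.09,"ty":0.12,"tz":0,"yaw":0}]'
python3 - <<'E'
from plan import *
import fit
D=fit.D+[(.5069,.1004,-3,3.4),(.5158,.1054,-4.2,2.1),(.5223,.1144,-4.8,-.4),(.5236,.1262,-3.6,-3.4)]
from cell import manip;o=manip.observe();D.append((*o['tcp_pos'][:2],*o['force'][:2]))
s=fit.fit(D)
go(395,10,-6.3+1.9-s[3],s[:2],s[2]*10)
print(o['force'],ang(o['tcp_pos'][None,:2]))
E
```

```text
clock: 14.45
tcp_pos: [0.5185, 0.1366, 0.1828]
orientation: [1.029, 1.314, -1.028]
force: [-1.8, -2.9, -0.9]
width: 0.0234
[ 0.49456911  0.12442352 -1.36597676 -1.0470093 ] [-0.5   0.29  0.49  0.29 -0.48 -0.28  0.1   0.15  0.16  0.14  0.19 -0.18]
normal F 3.1006735254157576 tang -1.3343033291703448 |F| 3.3782277465997637
here [0.51850844 0.13656341] should [0.51934957 0.13690167] outward err mm -0.8830228212736874
fix cm [0.08 0.03]
[[-0.09, 0.12], [-0.1, 0.12], [-0.1, 0.11], [-0.11, 0.11], [-0.12, 0.11], [-0.13, 0.1], [-0.14, 0.1], [-0.14, 0.09], [-0.15, 0.09], [-0.16, 0.08]]
end ang [211.69916988] t 425
[-1.77459811 -2.87147057 -0.86628006] [182.15279795]
```

```bash
python3 -m jog '[{"gripper":0,"tx":-0.05,"ty":0.15,"tz":0,"yaw":0},{"gripper":0,"tx":-0.07,"ty":0.14,"tz":0,"yaw":0},{"gripper":0,"tx":-0.1,"ty":0.11,"tz":0,"yaw":0},{"gripper":0,"tx":-0.11,"ty":0.11,"tz":0,"yaw":0},{"gripper":0,"tx":-0.12,"ty":0.11,"tz":0,"yaw":0},{"gripper":0,"tx":-0.13,"ty":0.1,"tz":0,"yaw":0},{"gripper":0,"tx":-0.14,"ty":0.1,"tz":0,"yaw":0}]'
python3 - <<'E'
from plan import *
go(416,10,-3.4,(.4945,.1245),-14)
from cell import manip;print(ang(manip.observe()['tcp_pos'][None,:2]))
E
```

```text
clock: 15.15
tcp_pos: [0.5111, 0.1446, 0.1828]
orientation: [1.029, 1.314, -1.028]
force: [-1.2, -4.7, 0.4]
width: 0.0235
normal F 4.539771453181272 tang -1.6702011130857657 |F| 5.0475982334287846
here [0.51113939 0.14462732] should [0.51133294 0.14462343] outward err mm -0.1050105619490597
fix cm [ 0.02 -0.  ]
[[-0.14, 0.09], [-0.15, 0.09], [-0.16, 0.08], [-0.16, 0.07], [-0.17, 0.06], [-0.17, 0.05], [-0.17, 0.04], [-0.18, 0.04], [-0.18, 0.03], [-0.18, 0.02]]
end ang [238.2745976] t 446
[202.27149068]
```

```bash
python3 -m jog '[{"gripper":0,"tx":-0.13,"ty":0.08,"tz":0,"yaw":0},{"gripper":0,"tx":-0.13,"ty":0.08,"tz":0,"yaw":0},{"gripper":0,"tx":-0.14,"ty":0.08,"tz":0,"yaw":0},{"gripper":0,"tx":-0.14,"ty":0.07,"tz":0,"yaw":0},{"gripper":0,"tx":-0.15,"ty":0.06,"tz":0,"yaw":0},{"gripper":0,"tx":-0.15,"ty":0.05,"tz":0,"yaw":0},{"gripper":0,"tx":-0.15,"ty":0.05,"tz":0,"yaw":0},{"gripper":0,"tx":-0.15,"ty":0.04,"tz":0,"yaw":0}]'
python3 - <<'E'
from plan import *
go(438,10,-3.4,(.4945,.1245),-14)
from cell import manip;print(ang(manip.observe()['tcp_pos'][None,:2]))
E
```

```text
clock: 15.95
tcp_pos: [0.5001, 0.1497, 0.183]
orientation: [1.029, 1.313, -1.027]
force: [0.3, -5.9, 0.1]
width: 0.0235
normal F 5.665223577333665 tang -1.5349442862896714 |F| 5.979385883775647
here [0.50013999 0.14966412] should [0.49953192 0.14960767] outward err mm 0.18163468711274747
fix cm [-0.06 -0.01]
[[-0.18, 0.03], [-0.18, 0.02], [-0.18, 0.01], [-0.17, 0.0], [-0.17, -0.0], [-0.17, -0.01], [-0.17, -0.02], [-0.16, -0.03], [-0.16, -0.04], [-0.15, -0.04]]
end ang [267.16242638] t 468
[226.703458]
```

```bash
python3 -m jog '[{"gripper":0,"tx":-0.16,"ty":0.02,"tz":0,"yaw":0},{"gripper":0,"tx":-0.16,"ty":0.02,"tz":0,"yaw":0},{"gripper":0,"tx":-0.16,"ty":0.01,"tz":0,"yaw":0},{"gripper":0,"tx":-0.16,"ty":0,"tz":0,"yaw":0},{"gripper":0,"tx":-0.16,"ty":-0.01,"tz":0,"yaw":0},{"gripper":0,"tx":-0.16,"ty":-0.01,"tz":0,"yaw":0},{"gripper":0,"tx":-0.16,"ty":-0.02,"tz":0,"yaw":0}]'
python3 - <<'E'
from plan import *
go(459,10,-3.4,(.4945,.1245),-14)
from cell import manip;print(ang(manip.observe()['tcp_pos'][None,:2]))
E
```

```text
clock: 16.65
tcp_pos: [0.4887, 0.15, 0.183]
orientation: [1.029, 1.314, -1.027]
force: [3.3, -3.3, 0.6]
width: 0.0234
normal F 3.8050978976896417 tang -2.71590992039202 |F| 4.944289228256905
here [0.48874292 0.15002329] should [0.48742251 0.1499518 ] outward err mm -0.13594909195765226
fix cm [-0.13 -0.01]
[[-0.16, -0.03], [-0.16, -0.04], [-0.15, -0.04], [-0.15, -0.05], [-0.14, -0.06], [-0.13, -0.06], [-0.13, -0.07], [-0.12, -0.07], [-0.11, -0.08], [-0.11, -0.08]]
end ang [292.01848637] t 489
[252.35913593]
```

```bash
python3 -m jog '[{"gripper":0,"tx":-0.14,"ty":-0.04,"tz":0,"yaw":0},{"gripper":0,"tx":-0.14,"ty":-0.05,"tz":0,"yaw":0},{"gripper":0,"tx":-0.14,"ty":-0.05,"tz":0,"yaw":0},{"gripper":0,"tx":-0.13,"ty":-0.06,"tz":0,"yaw":0},{"gripper":0,"tx":-0.13,"ty":-0.06,"tz":0,"yaw":0},{"gripper":0,"tx":-0.12,"ty":-0.07,"tz":0,"yaw":0},{"gripper":0,"tx":-0.11,"ty":-0.07,"tz":0,"yaw":0}]'
python3 - <<'E'
from plan import *
go(483,10,-3.4,(.4945,.1245),-14)
from cell import manip;print(ang(manip.observe()['tcp_pos'][None,:2]))
E
```

```text
clock: 17.35
tcp_pos: [0.4791, 0.1461, 0.1826]
orientation: [1.029, 1.315, -1.028]
force: [2.3, -1.6, -0.5]
width: 0.0232
normal F 2.5650316527933064 tang -1.0701969960263251 |F| 2.8218122956268776
here [0.47910484 0.14605941] should [0.4760325  0.14565878] outward err mm -1.3373148812650077
fix cm [-0.31 -0.04]
[[-0.11, -0.08], [-0.11, -0.08], [-0.1, -0.09], [-0.09, -0.09], [-0.09, -0.09], [-0.08, -0.1], [-0.08, -0.1], [-0.07, -0.1], [-0.06, -0.1], [-0.06, -0.1]]
end ang [316.46829381] t 513
[278.03063099]
```

```bash
python3 -m jog '[{"gripper":0,"tx":-0.13,"ty":-0.02,"tz":0,"yaw":0},{"gripper":0,"tx":-0.13,"ty":-0.04,"tz":0,"yaw":0},{"gripper":0,"tx":-0.11,"ty":-0.07,"tz":0,"yaw":0},{"gripper":0,"tx":-0.11,"ty":-0.08,"tz":0,"yaw":0},{"gripper":0,"tx":-0.1,"ty":-0.09,"tz":0,"yaw":0},{"gripper":0,"tx":-0.09,"ty":-0.09,"tz":0,"yaw":0}]'
python3 - <<'E'
from plan import *
go(498,10,-3.4,(.4945,.1245),-14)
from cell import manip;print(ang(manip.observe()['tcp_pos'][None,:2]))
E
```

```text
clock: 17.95
tcp_pos: [0.4727, 0.1421, 0.1828]
orientation: [1.029, 1.314, -1.028]
force: [3.0, -1.4, -0.0]
width: 0.0231
normal F 3.176641610061374 tang -0.9411620423942297 |F| 3.44952560422574
here [0.47269173 0.1420528 ] should [0.47098747 0.14136956] outward err mm -0.8093420116494476
fix cm [-0.17 -0.07]
[[-0.08, -0.1], [-0.08, -0.1], [-0.07, -0.1], [-0.06, -0.1], [-0.06, -0.1], [-0.05, -0.11], [-0.04, -0.11], [-0.04, -0.11], [-0.03, -0.11], [-0.03, -0.11]]
end ang [330.64734228] t 528
[297.44090747]
```

Force is 3.4 N and steady, so I'll add a touch more outward.

```bash
python3 -m jog '[{"gripper":0,"tx":-0.11,"ty":-0.09,"tz":0,"yaw":0},{"gripper":0,"tx":-0.1,"ty":-0.09,"tz":0,"yaw":0},{"gripper":0,"tx":-0.08,"ty":-0.1,"tz":0,"yaw":0},{"gripper":0,"tx":-0.07,"ty":-0.11,"tz":0,"yaw":0},{"gripper":0,"tx":-0.06,"ty":-0.11,"tz":0,"yaw":0},{"gripper":0,"tx":-0.05,"ty":-0.11,"tz":0,"yaw":0},{"gripper":0,"tx":-0.05,"ty":-0.11,"tz":0,"yaw":0}]'
python3 - <<'E'
from plan import *
go(520,10,-3.4,(.4945,.1245),-14)
from cell import manip;print(ang(manip.observe()['tcp_pos'][None,:2]))
E
```

```text
clock: 18.65
tcp_pos: [0.4675, 0.1348, 0.1827]
orientation: [1.029, 1.314, -1.028]
force: [3.6, 0.6, -0.0]
width: 0.0235
normal F 3.2147965758292574 tang -1.7780646265905773 |F| 3.799585523524072
here [0.46749568 0.13484537] should [0.46645617 0.1338747 ] outward err mm -0.6448319197768464
fix cm [-0.1 -0.1]
[[-0.04, -0.11], [-0.03, -0.11], [-0.03, -0.11], [-0.02, -0.11], [-0.01, -0.12], [-0.01, -0.12], [-0.0, -0.12], [0.01, -0.12], [0.01, -0.12], [0.02, -0.12]]
end ang [351.85655862] t 550
[319.96018736]
```

```bash
python3 -m jog '[{"gripper":0,"tx":-0.05,"ty":-0.11,"tz":0,"yaw":0},{"gripper":0,"tx":-0.05,"ty":-0.11,"tz":0,"yaw":0},{"gripper":0,"tx":-0.03,"ty":-0.11,"tz":0,"yaw":0},{"gripper":0,"tx":-0.02,"ty":-0.12,"tz":0,"yaw":0},{"gripper":0,"tx":-0.01,"ty":-0.12,"tz":0,"yaw":0},{"gripper":0,"tx":-0.01,"ty":-0.12,"tz":0,"yaw":0},{"gripper":0,"tx":0,"ty":-0.12,"tz":0,"yaw":0},{"gripper":0,"tx":0.01,"ty":-0.12,"tz":0,"yaw":0}]'
python3 - <<'E'
from plan import *
go(545,10,-3.4,(.4945,.1245),-14)
from cell import manip;print(ang(manip.observe()['tcp_pos'][None,:2]))
E
```

```text
clock: 19.45
tcp_pos: [0.4657, 0.1255, 0.1826]
orientation: [1.029, 1.315, -1.028]
force: [2.6, 1.3, 0.3]
width: 0.0234
normal F 2.667047372746476 tang -1.042458543523308 |F| 3.132199906881121
here [0.46574316 0.12553374] should [0.46520772 0.12428803] outward err mm -0.6419653164012668
fix cm [-0.05 -0.12]
[[0.01, -0.12], [0.02, -0.12], [0.03, -0.12], [0.03, -0.12], [0.04, -0.12], [0.05, -0.12], [0.06, -0.12], [0.06, -0.12], [0.07, -0.12], [0.08, -0.12]]
end ang [19.22705376] t 575
[343.86862311]
```

```bash
python3 -m jog '[{"gripper":0,"tx":-0.04,"ty":-0.1,"tz":0,"yaw":0},{"gripper":0,"tx":-0.02,"ty":-0.1,"tz":0,"yaw":0},{"gripper":0,"tx":0.01,"ty":-0.1,"tz":0,"yaw":0},{"gripper":0,"tx":0.02,"ty":-0.1,"tz":0,"yaw":0},{"gripper":0,"tx":0.02,"ty":-0.1,"tz":0,"yaw":0},{"gripper":0,"tx":0.03,"ty":-0.1,"tz":0,"yaw":0},{"gripper":0,"tx":0.04,"ty":-0.1,"tz":0,"yaw":0}]'
python3 - <<'E'
from plan import *
go(563,8,-3.4,(.4945,.1245),-14)
from cell import manip;print(ang(manip.observe()['tcp_pos'][None,:2]))
E
```

```text
clock: 20.15
tcp_pos: [0.4664, 0.1186, 0.1827]
orientation: [1.029, 1.315, -1.028]
force: [3.3, 3.0, -0.7]
width: 0.0236
normal F 4.176463269632916 tang -1.4581874473298762 |F| 4.4314292489618445
here [0.46642913 0.11857404] should [0.46705935 0.11694866] outward err mm -0.05496679761678426
fix cm [ 0.06 -0.16]
[[0.06, -0.12], [0.06, -0.12], [0.07, -0.12], [0.08, -0.12], [0.09, -0.12], [0.1, -0.12], [0.1, -0.11], [0.11, -0.11]]
end ang [34.12573152] t 587
[1.2178798]
```

```bash
python3 -m jog '[{"gripper":0,"tx":0.05,"ty":-0.1,"tz":0,"yaw":0},{"gripper":0,"tx":0.05,"ty":-0.1,"tz":0,"yaw":0},{"gripper":0,"tx":0.06,"ty":-0.1,"tz":0,"yaw":0},{"gripper":0,"tx":0.06,"ty":-0.1,"tz":0,"yaw":0},{"gripper":0,"tx":0.06,"ty":-0.1,"tz":0,"yaw":0},{"gripper":0,"tx":0,"ty":0,"tz":0,"yaw":0}]'
python3 - <<'E'
from plan import *
from cell import manip;o=manip.observe();print(o['force'],ang(o['tcp_pos'][None,:2]))
E
```

```text
clock: 20.75
tcp_pos: [0.4692, 0.1133, 0.1825]
orientation: [1.028, 1.315, -1.029]
force: [2.5, 3.3, 0.4]
width: 0.0237
[2.50667949 3.29424741 0.35793327] [15.78051161]
```

```bash
python3 -m jog '[{"gripper":0,"tx":0.8,"ty":0.4,"tz":0,"yaw":0},{"gripper":0,"tx":0.8,"ty":0.4,"tz":0,"yaw":0},{"gripper":0,"tx":0.8,"ty":0.4,"tz":0,"yaw":0},{"gripper":0,"tx":0,"ty":0,"tz":1.5,"yaw":0},{"gripper":0,"tx":0,"ty":0,"tz":2,"yaw":0},{"gripper":0,"tx":0,"ty":0,"tz":1.4,"yaw":0},{"gripper":0,"tx":0.1,"ty":-2.5,"tz":0,"yaw":0},{"gripper":0,"tx":0.1,"ty":-4,"tz":0,"yaw":0},{"gripper":0,"tx":0.2,"ty":-4,"tz":0,"yaw":0},{"gripper":0,"tx":0.2,"ty":-4,"tz":0,"yaw":0},{"gripper":0,"tx":0.2,"ty":-4,"tz":0,"yaw":0},{"gripper":0,"tx":0.2,"ty":-4,"tz":0,"yaw":0},{"gripper":0,"tx":0.2,"ty":-4,"tz":0,"yaw":0},{"gripper":0,"tx":0.2,"ty":-4,"tz":0,"yaw":0},{"gripper":0,"tx":0.1,"ty":-4,"tz":0,"yaw":0},{"gripper":0,"tx":0.1,"ty":-4,"tz":0,"yaw":0},{"gripper":0,"tx":0,"ty":-2.5,"tz":0,"yaw":0},{"gripper":0,"tx":0,"ty":-1.9,"tz":0,"yaw":0},{"gripper":0,"tx":0,"ty":0,"tz":0,"yaw":0},{"gripper":0,"tx":0,"ty":0,"tz":0,"yaw":0}]'
python3 - <<'E'
from h import *
P=[]
for n,(u,v) in (("scene",(335,175)),("top",(350,225))):
    p,d=manip.grab_frame(n);np.save(n+"_d2.npy",d);P.append(cv2.resize(p[v-60:v+60,u-50:u+50,::-1],None,fx=4,fy=4))
cv2.imwrite("pics/t2.png",np.hstack(P))
print(manip.observe()['tcp_pos'],manip.observe()['force'])
W=cloud("scene",np.load("scene_d2.npy")).reshape(-1,3);r=np.hypot(W[:,0]-.509,W[:,1]+.304)
for a,b in((.113,.127),(.13,.145),(.145,.16),(.16,.17),(.175,.185)):
    m=(r<.025)&(W[:,2]>a)&(W[:,2]<b);print(a,m.sum(),np.median(W[m],0).round(4) if m.sum() else '')
E
```

```text
clock: 22.75
tcp_pos: [0.5092, -0.3032, 0.2318]
orientation: [1.029, 1.315, -1.028]
force: [0.1, 0.4, -1.6]
width: 0.0235
[ 0.50936112 -0.30245931  0.23178925] [-0.41934114 -0.06260522 -1.35635599]
0.113 3 [ 0.5096 -0.3021  0.1237]
0.13 22 [ 0.5072 -0.3009  0.1362]
0.145 7 [ 0.5078 -0.3019  0.1556]
0.16 8 [ 0.5074 -0.3013  0.165 ]
0.175 2 [ 0.5099 -0.2966  0.1808]
```

View pics/t2.png

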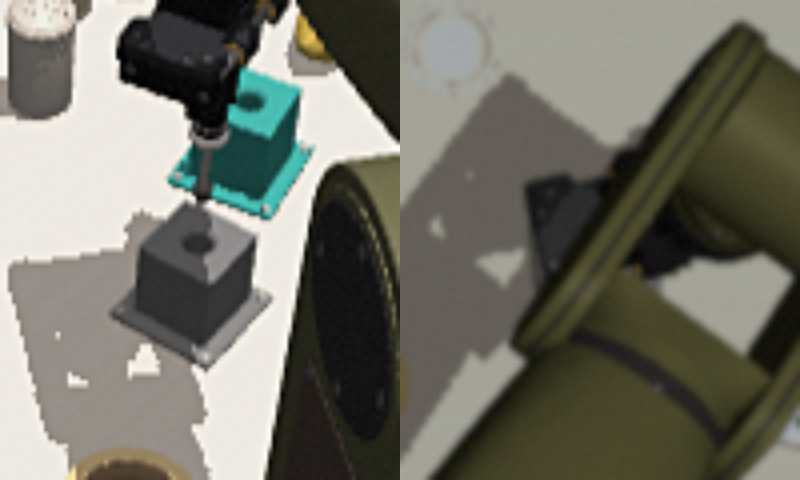

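The left picture shows the tool hanging straight at (205,170), above the grey stand's hole at (203,243). The stand is clear of the turquoise one. Next I lower in two stages.

```bash
python3 -m jog '[{"gripper":0,"tx":0,"ty":-0.05,"tz":-2,"yaw":0},{"gripper":0,"tx":0,"ty":0,"tz":-1.5,"yaw":0},{"gripper":0,"tx":0,"ty":0,"tz":-1,"yaw":0},{"gripper":0,"tx":0,"ty":0,"tz":-0.6,"yaw":0},{"gripper":0,"tx":0,"ty":0,"tz":-0.6,"yaw":0},{"gripper":0,"tx":0,"ty":0,"tz":-0.6,"yaw":0}]'; python3 -m jog '[{"gripper":0,"tx":0,"ty":0,"tz":-1,"yaw":0},{"gripper":0,"tx":0,"ty":0,"tz":-1,"yaw":0},{"gripper":0,"tx":0,"ty":0,"tz":-1,"yaw":0},{"gripper":0,"tx":0,"ty":0,"tz":-0.7,"yaw":0},{"gripper":0,"tx":0,"ty":0,"tz":-0.4,"yaw":0},{"gripper":0,"tx":0,"ty":0,"tz":-0.2,"yaw":0},{"gripper":0,"tx":0,"ty":0,"tz":-0.2,"yaw":0},{"gripper":0,"tx":0,"ty":0,"tz":0,"yaw":0}]'
```

```text
clock: 23.45
tcp_pos: [0.5095, -0.3041, 0.1687]
orientation: [1.028, 1.314, -1.028]
force: [0.4, 0.4, -1.2]
width: 0.0241
clock: 24.25
tcp_pos: [0.5093, -0.3041, 0.1237]
orientation: [1.028, 1.314, -1.028]
force: [-0.0, 0.4, -1.0]
width: 0.0234
```

```bash
python3 -m jog '[{"gripper":0,"tx":0,"ty":0,"tz":-0.1,"yaw":0},{"gripper":0,"tx":0,"ty":0,"tz":0,"yaw":0}]'; python3 -m jog '[{"gripper":0,"tx":0,"ty":0,"tz":-0.1,"yaw":0},{"gripper":0,"tx":0,"ty":0,"tz":0,"yaw":0}]'
```

```text
clock: 24.45
tcp_pos: [0.5094, -0.3041, 0.1229]
orientation: [1.028, 1.314, -1.028]
force: [-0.6, 1.1, -0.8]
width: 0.0232
clock: 24.65
tcp_pos: [0.5093, -0.3041, 0.1217]
orientation: [1.028, 1.314, -1.028]
force: [-0.1, 0.5, -1.4]
width: 0.0233
```

```bash
python3 -m jog '[{"gripper":0,"tx":0,"ty":0,"tz":-0.1,"yaw":0},{"gripper":0,"tx":0,"ty":0,"tz":0,"yaw":0}]'; python3 -m jog '[{"gripper":0.3,"tx":0,"ty":0,"tz":0,"yaw":0},{"gripper":0.3,"tx":0,"ty":0,"tz":0,"yaw":0},{"gripper":1,"tx":0,"ty":0,"tz":0,"yaw":0},{"gripper":1,"tx":0,"ty":0,"tz":0,"yaw":0},{"gripper":1,"tx":0,"ty":0,"tz":0,"yaw":0},{"gripper":1,"tx":0,"ty":0,"tz":0,"yaw":0},{"gripper":1,"tx":0,"ty":0,"tz":0,"yaw":0},{"gripper":1,"tx":0,"ty":0,"tz":0,"yaw":0}]'
```

```text
clock: 24.85
tcp_pos: [0.5094, -0.3041, 0.1217]
orientation: [1.028, 1.314, -1.028]
force: [-2.1, 2.3, 5.1]
width: 0.0238
clock: 25.65
tcp_pos: [0.5092, -0.304, 0.1206]
orientation: [1.029, 1.314, -1.028]
force: [0.0, -0.1, -0.1]
width: 0.0711
```

Seated (5 N upward at contact) and released. I'll open fully, rise and check.

```bash
python3 -m jog '[{"gripper":1,"tx":0,"ty":0,"tz":0,"yaw":0},{"gripper":1,"tx":0,"ty":0,"tz":0,"yaw":0},{"gripper":1,"tx":0,"ty":0,"tz":0,"yaw":0},{"gripper":1,"tx":0,"ty":0,"tz":1,"yaw":0},{"gripper":1,"tx":0,"ty":0,"tz":3,"yaw":0},{"gripper":1,"tx":0,"ty":0,"tz":4,"yaw":0},{"gripper":1,"tx":0,"ty":0,"tz":4,"yaw":0},{"gripper":1,"tx":-3,"ty":-3,"tz":0,"yaw":0},{"gripper":1,"tx":-3,"ty":-3,"tz":0,"yaw":0},{"gripper":1,"tx":-3,"ty":-3,"tz":0,"yaw":0},{"gripper":1,"tx":-3,"ty":-3,"tz":0,"yaw":0},{"gripper":1,"tx":-3,"ty":-3,"tz":0,"yaw":0},{"gripper":1,"tx":0,"ty":0,"tz":0,"yaw":0},{"gripper":1,"tx":0,"ty":0,"tz":0,"yaw":0}]'
python3 - <<'E'
from h import *
p,d=manip.grab_frame("scene");cv2.imwrite("pics/f.png",p[:,:,::-1])
W=cloud("scene",d).reshape(-1,3);r=np.hypot(W[:,0]-.508,W[:,1]+.303)
for a,b in((.083,.1),(.1,.12),(.12,.14),(.14,.153),(.154,.17)):
    m=(r<.03)&(W[:,2]>a)&(W[:,2]<b);print(a,m.sum(),np.median(W[m],0).round(4),W[m,2].max().round(4))
E
```

```text
clock: 27.05
tcp_pos: [0.3588, -0.4546, 0.2414]
orientation: [1.03, 1.313, -1.03]
force: [0.1, 0.6, 0.3]
width: 0.0952
0.083 37 [ 0.5033 -0.2953  0.0899] 0.0987
0.1 42 [ 0.5039 -0.2961  0.1098] 0.12
0.12 39 [ 0.5029 -0.2967  0.1309] 0.14
0.14 26 [ 0.5046 -0.2957  0.1471] 0.1517
0.154 46 [ 0.509  -0.3008  0.1582] 0.1652
```

View pics/f.png

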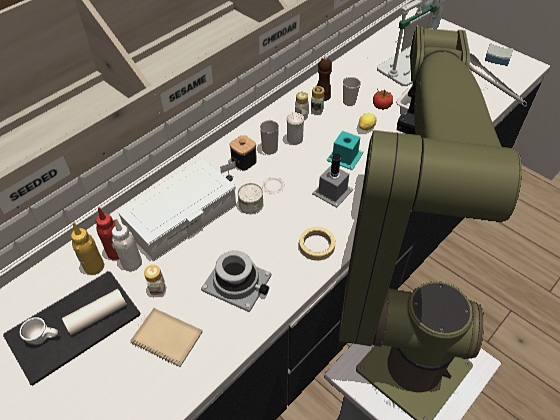

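The final view shows the tool upright in the grey stand at (335,170), its top about 158 mm up, as at the start. The bystanders are unmoved and the arm is clear.

```bash
python3 -c "
from cell import manip
print(manip.close_job())"
```

```text
the job is handed in; nothing more can be done
None
```

I ran the blade once anticlockwise round the ferrule's edge, knob side back to knob side, in about 13.5 s. The tool is back in the grey stand and the job was handed in at about 27 s. No verdict was reported.

- **Edge pass:** I read the force only about every 0.5 to 1 s. During the pass it was mostly 3 to 6 N at the readings. It fell to about 2.2 N near 85° past the knob side, where vision had put the edge roughly 1.5 mm too near. I pressed outward, it recovered to 3.4 N and then 4.6 N, and I spent about another 0.7 s in that eighth. That eighth (step 3) is the least certain. The sector bounds come from camera estimates good to about 2°.
- **Tool return:** it seated with about 5 N upward force. After release the camera shows it standing vertical, its top at about 158 mm against the expected 159 mm.
- **Everything else:** the bystanders look unmoved in the last picture, though I did not measure them, and the arm is clear of everything. No check failed. At the start a few jog calls were refused because each row needs every key. They moved nothing.

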